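# Bevel gearbox contact check: crank two turns, hold the inspection cover at the index

## Robot

A 6-joint arm with a two-finger parallel gripper is mounted at the origin on the work surface. World frame = base frame: x ahead of the robot, y to its left, z up, the work surface at z = 0. Lengths are in m, angles in rad, forces in N, time in s.
With the tool pointing down it reaches from about 0.2 to 0.875 m from the base axis. Payload 3.4 kg.
Tool frame: the origin (TCP) lies at the very end of the fingers, on their centre line; the grasp point (between the pads) lies robot.pinch_z behind it (robot.pinch_z is the distance from the TCP to the grasp point, in m); z points along the fingers, x is the direction in which the jaws open and shut, and the axes are right-handed (so a half turn about z gives the same grasp; the last joint's range is limited). The gripper opens to 94 mm and grips with 3 to 60 N. Pads are 16 mm wide; open, the fingers measure 119 mm over their backs; the gripper's body (75 mm by 177 mm) begins 78 mm behind the grasp point.
Start: joints at [1.063, 0.276, 1.505, -0, 1.361, -0.121], TCP at [0.217, 0.533, 0.205] pointing down, gripper open.
Joint ranges: [-2.89, 2.89], [-0.75, 2.08], [0.22, 2.7], [-1.18, 4.32], [0.11, 2.71], [-2.7, 2.7]. Speed limits (rad/s): [2.57, 2.57, 3.14, 3.14, 3.14, 3.14].

## Interface

Orientations are given as a rotation vector (axis times angle).
In Python, from rig import sensors, optics, robot gives the robot as it stands. The module is installed in compiled form; this text tells all that it offers.
- The arm moves only by the tool apply_moves, never from a script. Its argument "steps" is a list of rows, each an object with "dr": the turn, a rotation vector about the world's x, y, z in degrees, a list of three; "dp": the shift along the world's x, y, z in mm, a list of three; "claw": the opening, from 0 (shut) to 1 (fully open). A call has exactly 5 rows; each row is the pose to reach, as a shift and turn from the pose commanded when the call began; what a row does not reach only later rows make up. A row lasts 1/10 s, in which the tool goes at most 50 mm and 8.59 degrees, less where a joint would pass 70% of its speed; a pose out of reach is approached as far as the arm can. A call with a gripper value outside its range is refused whole. The fingers move at their own pace and stop on an object; the grip force is fixed at half the most. Time passes only in rows, so rows that repeat a pose let the fingers close, or fill a call up. It gives the time, the measured TCP pose, the force and the opening at its end, in the units of the state.
- sensors.read_state(): the state, without advancing time (a new reading comes with each control period).
- optics.snapshot(name): name is "scene" or "top" or "wrist"; returns (picture, depth): 420x560x3 uint8, red, green, blue; 420x560 float32, m along the optical axis (not along the pixel's ray), 0 where there is no reading.
- optics.calibration(name): a dict with "mtx" (3x3 intrinsics, pixels), "R" (3x3) and "t" (3): a world point X has camera coordinates R X + t. Camera axes: x right, y down, z forward; pixel columns grow to the right and rows downward; lengths in m; the calibration is good to about 2 mm. A picture is of the moment at which its call begins: read the wrist's pose just before it. calibration takes no time and is no camera call; for the wrist camera it gives the pose at the moment of the call.
- robot.hand_in(): hands the job in, once; it reports no verdict.
Trained networks look in the newest picture that a camera, given by its name, has taken for a name from the list of things; names that differ only in an ending like _2 or _b are one class to them, and where a whole thing is asked for, a point or a joint stands for the part that bears it (a point fixed in the world has none). Each returns a list of dicts, best first, with "score" (0 to 1); they miss things now and then, are a little off and sometimes report something else, mostly with a low value. They report only what shows in the picture. A call takes as long as a camera call.
- optics.cut_out(thing, camera): "region" (420x560 bool, what is visible of it) and "rect" ([left, top, width, height] in pixels, round what is visible of it).
The state is a dict: "time": time; "joint_positions": joint angles; "qd": joint speeds; "joint_torque": joint torques, N m; "eef_pos": TCP position; "ee_rot": TCP orientation; "ft_force": force on the tool from outside, world axes, zero at the start; "ft_torque": the same for the moment, N m; "opening": finger opening in m.
Only numpy, scipy, OpenCV 4.12 (cv2) and the standard library are available. Lean on these libraries where they do the work, as an engineer would, in place of code of your own. Each camera call takes 0.05 s, during which the arm holds its last target.

## Task

Bevel gear contact check: keeping the inspection cover shut, turn the hand crank two full turns clockwise (seen from above) to run the marking paste through the teeth. Then swing the cover up until it lies in line with the index arm clamped beside it (do not shift the arm) and hold it there for inspection. Its stay nut is off, so it falls if let go: finish while still holding it, and leave the loose parts around the gearbox where they are.

Things in the scene. Friction and masses are not known exactly. Their poses are not given: they have to be found in the camera images.
- gearbox: Cast aluminium right-angle gearbox bolted to the bench, 310 mm along its y. Origin on the bench; its front (oil glass) faces its -x. Its +y half is a gear chamber shut on top, 162 mm up, by the hinged inspection cover; on its -y side stands the round input turret, 163 mm high, with the hand crank on top. A slotted quadrant, up to 275 mm high, stands beside the cover on the +y side.
- crank_axis (a point): Point on the vertical axis of the hand crank, 250 mm above the bench; fixed to the gearbox.
- grip (a point): Centre of the crank's upright, freely revolving black grip: a cylinder 24 mm in diameter and 66 mm high, its top 33 mm above this point and the top of the crank arm (20 mm wide) 33 mm below it. It runs round the crank axis at 65 mm radius and starts at any point of that circle.
- crank (a joint): Angle of the hand crank: 0 at the start, growing as it turns clockwise seen from above, 6.283 a turn; turns without limit. It stays where it is left; turning it takes 1 to 3 N at the grip. It drives the bevel gear inside.
- cover_hinge (a point): Point on the cover's level hinge line, in line with the knob; fixed to the gearbox. The hinge line runs along the gearbox's y, at the rear (gearbox +x) of the opening, 168 mm above the bench.
- knob (a point): Centre of the black ball knob, 32 mm in diameter, on a 10 mm thick stem out of the cover's front edge: 190 mm from the hinge line, in the plane of the cover, 32 mm beyond its edge, 168 mm above the bench when shut. It swings up and towards gearbox +x round the hinge. Its own x axis lies in the cover, pointing to the hinge.
- cover (a joint): Angle of the inspection cover (aluminium plate 150 x 180 x 8 mm, 0.44 to 0.72 kg): 0 shut and level, growing as it opens upward, at most 1.5. It swings freely and falls shut if let go; holding it takes 2 to 3.5 N at the knob.
- index_tip (a point): Tip of the index arm, a plain steel strip 20 mm wide and 5 mm thick beside the cover on the gearbox's +y side, turning about the same hinge line, 136 mm from it. Its own x axis lies along the strip, pointing to the hinge.
- index (a joint): Angle of the index arm above level, measured like the cover's: cover and arm are in line when both angles are equal. It is clamped, somewhere between 0.6 and 0.95.
- spur_mid (a point): Middle of a loose steel gear lying flat, 100 mm in diameter, 36 mm high.
- bearing_mid (a point): Middle of a loose ball bearing lying flat, 90 mm in diameter, 22 mm high.
- fork_mid (a point): Middle of a loose shift rail, 18 mm thick and 240 mm long, lying on the bench with its aluminium fork.

How it is judged:
By the outcome, as a careful person would: the job done as asked, in the order asked, and still so for the second after the job is handed in, while the arm keeps its last pose, push and grip.
It also fails if it takes over 72 s, if anything falls off the work surface, if the arm or the gripper's body presses on something with over 40 N, if the wrist force passes 120 N, or if a joint passes its speed limit or range.

## Working session

There is one attempt and no reset: what is moved stays moved. The work goes in short steps, Python scripts to look and compute and a tool call to move; the robot and the scene stay as the last step left them, time stands still between calls to the robot, and variables do not carry over. Pictures are saved under pics/ and viewed, and the job is handed in when it is done.

Besides the shell and the picture viewer there is one more tool, called after "Emit:" in YAML: its name, and indented under it one key for each argument. apply_moves: Moves the arm, as the interface text tells. Its arguments: {"type":"object","properties":{"steps":{"type":"array","items":{"type":"object","properties":{"dr":{"type":"array","items":{"type":"number"}},"dp":{"type":"array","items":{"type":"number"}},"claw":{"type":"number"}}}}},"required":["steps"]}

```bash
mkdir -p pics; ls
python3 - <<'E'
from rig import sensors, optics, robot
import cv2,numpy as np
s=sensors.read_state();print({k:np.round(v,3) for k,v in s.items()}, robot.pinch_z)
for n in ["scene","top","wrist"]:
    p,d=optics.snapshot(n);cv2.imwrite(f"pics/{n}0.png",p[:,:,::-1]);np.save(f"pics/{n}0.npy",d)
    c=optics.calibration(n);print(n,{k:np.round(v,3).tolist() for k,v in c.items()})
E
```

```text
pics
{'time': np.float64(0.0), 'joint_positions': array([ 1.063,  0.277,  1.506, -0.   ,  1.361, -0.121]), 'qd': array([ 0.001, -0.   , -0.001,  0.001,  0.001, -0.002]), 'joint_torque': array([ 0.0000e+00, -4.0458e+01, -2.3723e+01,  7.0000e-02,  3.4000e-02,
       -0.0000e+00]), 'eef_pos': array([0.217, 0.532, 0.205]), 'ee_rot': array([ 2.606e+00,  1.753e+00, -2.000e-03]), 'ft_force': array([ 0.081, -0.383, -0.418]), 'ft_torque': array([ 0.006, -0.023, -0.009]), 'opening': np.float64(0.094)} 0.0188
scene {'mtx': [[382.421, 0.0, 281.255], [0.0, 382.421, 209.415], [0.0, 0.0, 1.0]], 'R': [[-0.749, 0.662, 0.014], [0.453, 0.527, -0.719], [-0.484, -0.532, -0.695]], 't': [0.43, -0.161, 1.38]}
top {'mtx': [[494.848, 0.0, 276.691], [0.0, 494.848, 209.899], [0.0, 0.0, 1.0]], 'R': [[-0.0, -1.0, 0.002], [-0.978, -0.0, -0.21], [0.21, -0.002, -0.978]], 't': [0.054, 0.618, 1.262]}
wrist {'mtx': [[353.738, 0.0, 275.232], [0.0, 353.738, 212.541], [0.0, 0.0, 1.0]], 'R': [[0.378, 0.926, -0.001], [0.896, -0.365, 0.253], [0.234, -0.096, -0.968]], 't': [-0.575, -0.027, 0.391]}
```

View pics/scene0.png

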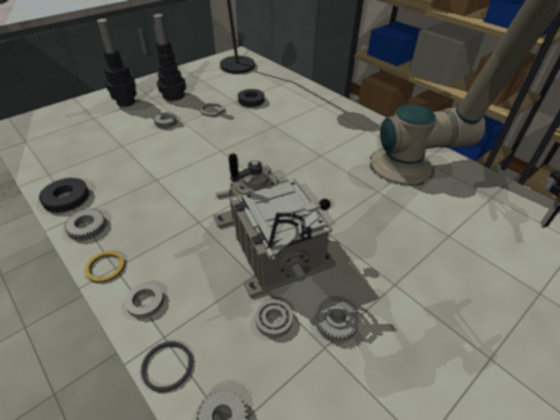

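View pics/top0.png

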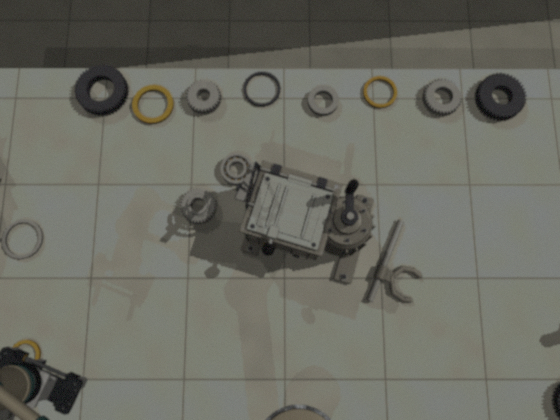

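View pics/wrist0.png

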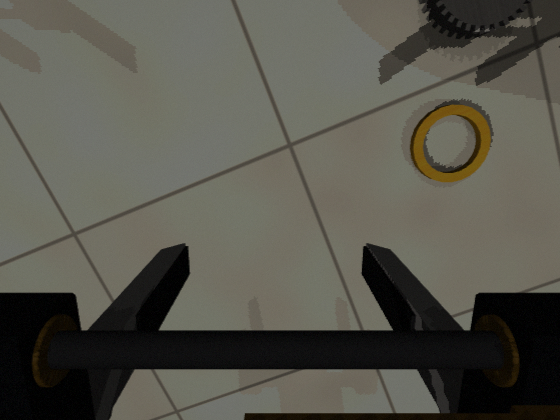

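The scene picture shows the knob at (325,204) and the black grip at (234,165). In the top picture the knob is at (268,249), the crank hub at (348,215), the grip at (351,186) and the index quadrant at about (250,180). The wrist camera sees only bench. Next I measure these points.

```bash
cat > h.py <<'E'
from rig import sensors, optics, robot
import cv2,numpy as np
from scipy.spatial.transform import Rotation as Ro
def cloud(n,d,c=None):
    c=c or optics.calibration(n);K=np.array(c['mtx']);R=np.array(c['R']);t=np.array(c['t'])
    v,u=np.mgrid[:d.shape[0],:d.shape[1]]
    P=np.stack([(u-K[0,2])/K[0,0]*d,(v-K[1,2])/K[1,1]*d,d],-1)
    return (P-t)@R
def proj(n,X):
    c=optics.calibration(n);x=np.array(c['R'])@X+np.array(c['t']);x=np.array(c['mtx'])@x;return x[:2]/x[2]
E
python3 - <<'E'
from h import *
for n in ["top","scene"]:
    p,d=optics.snapshot(n);P=cloud(n,d);np.save(f'pics/{n}P.npy',P);np.save(f'pics/{n}I.npy',p)
    for th in ["knob","grip","index_tip","cover","gearbox","crank","spur_mid","bearing_mid","fork_mid"]:
        for r in optics.cut_out(th,n)[:2]:
            m=r['region']&(d>0);q=P[m]
            if len(q): print(n,th,round(r['score'],2),np.round(r['rect']),m.sum(),'med',np.round(np.median(q,0),3),'lo',np.round(np.percentile(q,3,axis=0),3),'hi',np.round(np.percentile(q,97,axis=0),3))
E
```

```text
top knob 0.77 [248. 173.  85.  83.] 4690 med [0.593 0.024 0.174] lo [ 0.508 -0.064  0.168] hi [0.675 0.109 0.181]
top grip 0.69 [341. 179.  16.  48.] 544 med [ 0.596 -0.117  0.217] lo [ 0.555 -0.138  0.183] hi [ 0.641 -0.101  0.279]
top index_tip 0.63 [237. 163.  22.  40.] 307 med [0.645 0.133 0.224] lo [0.606 0.112 0.015] hi [0.722 0.151 0.252]
top cover 0.71 [246. 173.  86.  81.] 4682 med [0.593 0.024 0.174] lo [ 0.508 -0.064  0.168] hi [0.676 0.11  0.181]
top gearbox 0.64 [233. 162. 142. 123.] 10235 med [ 0.577 -0.003  0.17 ] lo [ 0.473 -0.166  0.011] hi [0.699 0.134 0.215]
top crank 0.56 [342. 181.  17.  42.] 511 med [ 0.602 -0.118  0.218] lo [ 0.556 -0.135  0.206] hi [ 0.643 -0.104  0.279]
top crank 0.43 [247. 173.  85.  78.] 4750 med [0.593 0.024 0.174] lo [ 0.508 -0.064  0.167] hi [0.677 0.111 0.181]
top spur_mid 0.56 [179. 189.  37.  34.] 962 med [0.637 0.273 0.028] lo [ 0.596  0.23  -0.002] hi [0.684 0.317 0.038]
top bearing_mid 0.57 [223. 150.  30.  36.] 627 med [0.754 0.174 0.019] lo [0.707 0.134 0.   ] hi [0.79  0.208 0.029]
top fork_mid 0.76 [365. 221.  58.  83.] 1071 me
[... 433 characters left out ...]
_tip 0.71 [267. 212.  52.  49.] 571 med [0.658 0.129 0.208] lo [0.61  0.105 0.17 ] hi [0.715 0.152 0.246]
scene cover 0.58 [244. 181.  90.  62.] 2607 med [0.596 0.017 0.174] lo [ 0.508 -0.061  0.169] hi [0.68  0.115 0.181]
scene gearbox 0.57 [215. 170. 120. 129.] 9496 med [0.639 0.071 0.163] lo [ 0.512 -0.158  0.008] hi [0.722 0.145 0.239]
scene crank 0.63 [230. 155.  35.  25.] 509 med [ 0.625 -0.11   0.218] lo [ 0.557 -0.126  0.201] hi [ 0.647 -0.097  0.277]
scene spur_mid 0.57 [317. 300.  38.  43.] 1392 med [0.649 0.28  0.027] lo [0.601 0.233 0.   ] hi [0.689 0.322 0.037]
scene bearing_mid 0.81 [256. 298.  37.  40.] 1020 med [0.751 0.177 0.02 ] lo [0.709 0.133 0.   ] hi [0.792 0.214 0.024]
```

Run:
```python
import cv2,numpy as np
for n,(x,y,w,h) in dict(top=(215,140,210,157),scene=(190,140,180,135)).items():
    i=cv2.imread(f'pics/{n}0.png')[y:y+h,x:x+w];i=cv2.resize(i,(800,600),interpolation=2);i=np.clip(i*1.6,0,255).astype('uint8');cv2.imwrite(f'pics/{n}0z.png',i)
```

```text
(no output)
```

View pics/top0z.png

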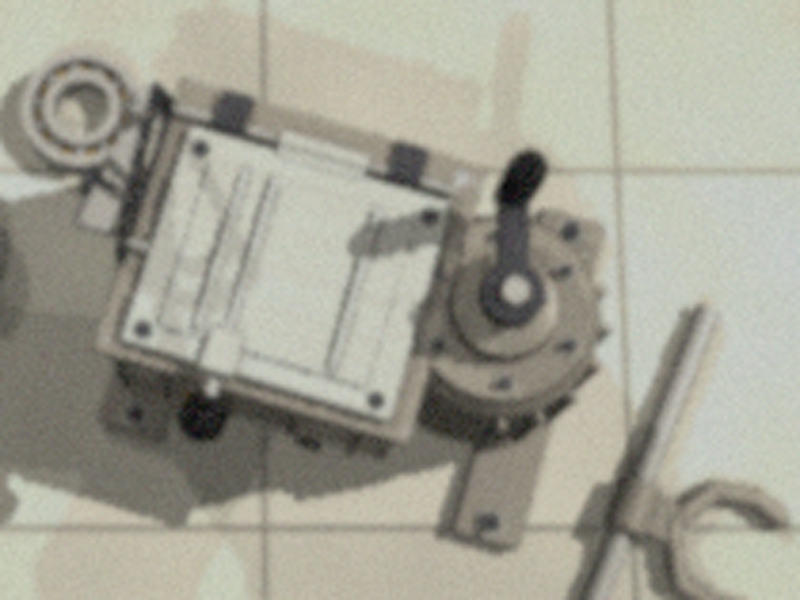

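View pics/scene0z.png

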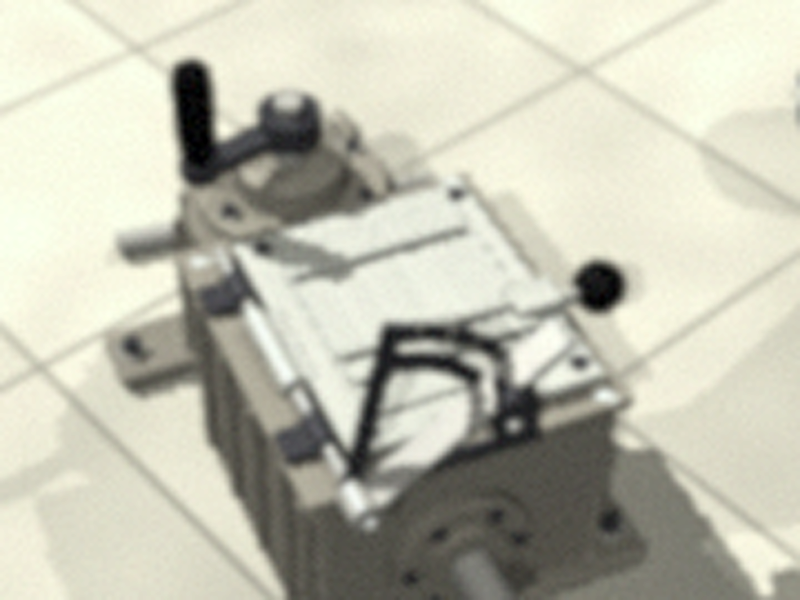

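Run:
```python
from h import *
P={n:np.load(f'pics/{n}P.npy') for n in('top','scene')};I={n:np.load(f'pics/{n}I.npy').astype(int) for n in P}
# cover
for n in P:
    p=P[n].reshape(-1,3);g=I[n].reshape(-1,3).sum(1)
    m=(p[:,2]>.168)&(p[:,2]<.179)&(abs(p[:,0]-.593)<.11)&(abs(p[:,1]-.024)<.12)&(g>240)
    print(n,'cover',cv2.minAreaRect(p[m,:2].astype(np.float32)*1000),np.median(p[m,2]))
    m=(p[:,2]>.145)&(p[:,2]<.19)&(g<110)&(p[:,0]<.51)&(p[:,0]>.44)&(p[:,1]>.0)&(p[:,1]<.12)
    q=p[m];print(n,'knob pts',m.sum(),np.round(q.mean(0),4),np.round(q.min(0),4),np.round(q.max(0),4))
    m=(p[:,2]>.225)&(abs(p[:,0]-.62)<.09)&(abs(p[:,1]+.12)<.1)
    q=p[m];print(n,'grip',m.sum(),np.round(q.mean(0),4),np.round(np.percentile(q,[2,50,98],axis=0),4).tolist())
    m=(p[:,2]>.19)&(p[:,2]<.30)&(abs(p[:,0]-.65)<.1)&(p[:,1]>.08)&(p[:,1]<.2)
    q=p[m];print(n,'quad',m.sum(),np.round(np.percentile(q,[2,50,98],axis=0),4).tolist())
    np.savetxt(f'pics/{n}q.txt',q,fmt='%.4f')
```

```text
top cover ((600.6337890625, 21.937286376953125), (220.1712188720703, 188.7181396484375), 83.54833221435547) 0.1736821762701965
top knob pts 112 [0.4977 0.0773 0.1794] [0.4856 0.0635 0.1683] [0.5099 0.0927 0.1881]
top grip 153 [ 0.6257 -0.1174  0.2604] [[0.5669, -0.1283, 0.2257], [0.6301, -0.1168, 0.2697], [0.6449, -0.1085, 0.2811]]
top quad 385 [[0.6049, 0.1002, 0.1936], [0.6405, 0.1276, 0.2327], [0.6937, 0.1493, 0.2732]]
scene cover ((585.8746948242188, 38.03570556640625), (216.34646606445312, 207.44281005859375), 77.23516082763672) 0.173721553332951
scene knob pts 48 [0.5039 0.0856 0.1788] [0.4962 0.0727 0.1693] [0.51   0.0946 0.1845]
scene grip 198 [ 0.6362 -0.1122  0.2542] [[0.5701, -0.1239, 0.2256], [0.6398, -0.1107, 0.2545], [0.6471, -0.1058, 0.2788]]
scene quad 766 [[0.6073, 0.1023, 0.1923], [0.6553, 0.1231, 0.232], [0.7005, 0.1524, 0.2711]]
```

```bash
python3 - <<'E'
from h import *
from scipy.optimize import least_squares
P={n:np.load(f'pics/{n}P.npy') for n in('top','scene')};I={n:np.load(f'pics/{n}I.npy').astype(int) for n in P}
K=[];
for n in P:
    p=P[n].reshape(-1,3);g=I[n].reshape(-1,3).sum(1)
    m=(p[:,2]>.1695)&(p[:,2]<.178)&(abs(p[:,0]-.593)<.11)&(abs(p[:,1]-.024)<.12)&(g>240)
    mm=m.reshape(420,560).astype(np.uint8);mm=cv2.morphologyEx(mm,cv2.MORPH_OPEN,np.ones((5,5)))
    q=p[mm.ravel()>0];hull=cv2.minAreaRect(q[:,:2].astype(np.float32)*1000);print(n,hull,cv2.boxPoints(hull).round())
    # edge directions: line fit to extremes along approx axes
    m=(p[:,2]>.15)&(p[:,2]<.19)&(g<150)&(p[:,0]<.53)&(p[:,0]>.46)&(p[:,1]>.05)&(p[:,1]<.11)
    q=p[m]
    f=lambda x:np.linalg.norm(q-[x[0],x[1],.168],axis=1)-.016
    r=least_squares(f,[.497,.077],loss='soft_l1',f_scale=.002);print('knob',r.x,np.abs(r.fun).mean(),len(q))
    K.append(q)
    m=(p[:,2]>.226)&(p[:,0]>.60)&(p[:,0]<.67)&(abs(p[:,1]+.12)<.04);q=p[m]
    f=lambda x:np.where(q[:,2]>.999,0,np.hypot(q[:,0]-x[0],q[:,1]-x[1])-.012)
    mside=q[q[:,2]<.274]
    f=lambda x:np.hypot(mside[:,0]-x[0],mside[:,1]-x[1])-.012
    r=least_squares(f,[.64,-.116],loss='soft_l1',f_scale=.002);print('grip side fit',r.x,np.abs(r.fun).mean(),len(mside))
    t=q[q[:,2]>.274];print('grip top',len(t),t.mean(0) if len(t) else 0)
    m=(p[:,2]>.2)&(p[:,2]<.245)&(p[:,0]>.53)&(p[:,0]<.605)&(abs(p[:,1]+.12)<.05);q=p[m];print('hub',len(q),q.mean(0),q.max(0))
E
python3 - <<'E'
import cv2
i=cv2.imread('pics/scene0.png')[200:275,250:350];cv2.imwrite('pics/sq.png',cv2.resize(i,(800,600),interpolation=cv2.INTER_CUBIC))
E
```

```text
top ((609.7001342773438, 22.35068130493164), (159.8535919189453, 140.7321014404297), 89.47309112548828) [[539. -57.]
 [679. -58.]
 [681. 102.]
 [540. 103.]]
knob [0.50124829 0.07742745] 0.0018993219239542122 135
grip side fit [ 0.63719552 -0.12016655] 0.00045263197443852645 71
grip top 65 [ 0.63581929 -0.11919159  0.27768693]
hub 291 [ 0.57469476 -0.1169007   0.216466  ] [ 0.60467651 -0.09711657  0.22870148]
scene ((601.9586181640625, 21.793624877929688), (179.07659912109375, 165.47323608398438), 72.99910736083984) [[497. -40.]
 [655. -88.]
 [707.  83.]
 [549. 132.]]
knob [0.49901442 0.0792098 ] 0.001027110405085637 82
grip side fit [ 0.63493576 -0.119005  ] 0.0008357469680802791 148
grip top 38 [ 0.6368042  -0.1160653   0.27709657]
hub 201 [ 0.57812632 -0.10899181  0.21452187] [ 0.60403257 -0.09377306  0.22633707]
```

View pics/sq.png

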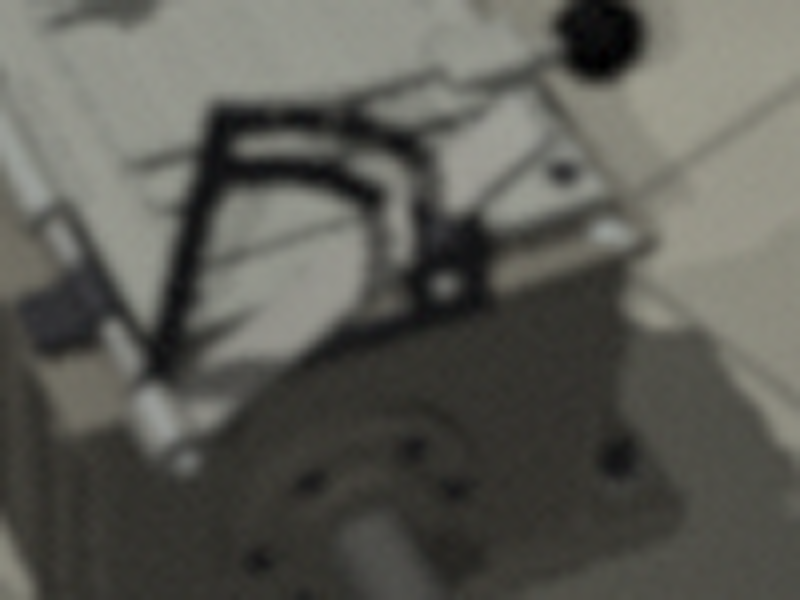

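The crop shows the black slotted quadrant, from its hinge end at about (165,400) to the clamp nut at (440,285). The index strip is not clearly separable from it, so I will plot the quadrant's points in the gearbox side plane.

Run:
```python
from h import *
P={n:np.load(f'pics/{n}P.npy') for n in('top','scene')};I={n:np.load(f'pics/{n}I.npy').astype(int) for n in P}
# yaw: fit cover edges robustly: for yaw candidates, sharpness of extents
for n in P:
    p=P[n].reshape(-1,3);g=I[n].reshape(-1,3).sum(1)
    m=(p[:,2]>.1695)&(p[:,2]<.178)&(abs(p[:,0]-.593)<.11)&(abs(p[:,1]-.024)<.12)&(g>180)
    mm=cv2.morphologyEx(m.reshape(420,560).astype(np.uint8),cv2.MORPH_CLOSE,np.ones((3,3)))
    k,l,st,_=cv2.connectedComponentsWithStats(mm);j=1+st[1:,4].argmax();q=p[(l==j).ravel()&m]
    for yd in range(-22,-9,2):
        a=np.radians(yd);X=q[:,:2]@[np.cos(a),np.sin(a)];Y=q[:,:2]@[-np.sin(a),np.cos(a)]
        px=np.percentile(X,[1,99]);py=np.percentile(Y,[1,99]);print(n,yd,px.round(4),py.round(4),np.round([np.ptp(px),np.ptp(py)],4))
a=np.radians(-16);xg=np.array([np.cos(a),np.sin(a),0]);yg=np.array([-np.sin(a),np.cos(a),0])
h=np.r_[.500,.078,.168]+.19*xg;print(h)
im=np.full((600,800,3),255,np.uint8)
for n,c in(('top',(255,0,0)),('scene',(0,0,255))):
    p=P[n].reshape(-1,3);g=I[n].reshape(-1,3)
    r=(p-h);X=-r@xg;Y=r@yg;Z=r[:,2]
    m=(X>-.05)&(X<.2)&(Y>.04)&(Y<.12)&(Z>.008)&(Z<.14)
    print(n,'Y',np.percentile(Y[m],[5,50,95]))
    for x,z,cc in zip(X[m],Z[m],g[m]): cv2.circle(im,(int(100+x*3500),int(550-z*3500)),3 if n=='scene' else 2,tuple(int(min(255,v*1.5)) for v in cc[::-1]),-1); 
for t in (.6,.8,.95): cv2.line(im,(100,550),(int(100+136*3.5*np.cos(t)),int(550-136*3.5*np.sin(t))),(0,200,0),1)
cv2.imwrite('pics/side.png',im)
```

```text
top -22 [0.4658 0.6307] [0.1545 0.3346] [0.1649 0.1801]
top -20 [0.4757 0.6382] [0.136  0.3144] [0.1625 0.1784]
top -18 [0.4846 0.645 ] [0.1172 0.2937] [0.1603 0.1766]
top -16 [0.491  0.6518] [0.0973 0.2742] [0.1608 0.177 ]
top -14 [0.4957 0.6587] [0.0768 0.2547] [0.163  0.1779]
top -12 [0.4999 0.665 ] [0.0559 0.2357] [0.1651 0.1798]
top -10 [0.5036 0.6705] [0.0344 0.2167] [0.1669 0.1823]
scene -22 [0.4638 0.6312] [0.1564 0.3296] [0.1674 0.1732]
scene -20 [0.4739 0.639 ] [0.1378 0.3117] [0.1651 0.1738]
scene -18 [0.4836 0.6464] [0.1188 0.2935] [0.1628 0.1747]
scene -16 [0.4901 0.6534] [0.0992 0.2754] [0.1633 0.1762]
scene -14 [0.4949 0.6601] [0.0787 0.257 ] [0.1652 0.1783]
scene -12 [0.4993 0.6668] [0.0573 0.2385] [0.1674 0.1812]
scene -10 [0.5027 0.6728] [0.0357 0.2198] [0.1701 0.1841]
[0.68263972 0.0256289  0.168     ]
top Y [0.04832405 0.08442554 0.10118557]
scene Y [0.07755747 0.08437992 0.10441137]
```

View pics/side.png

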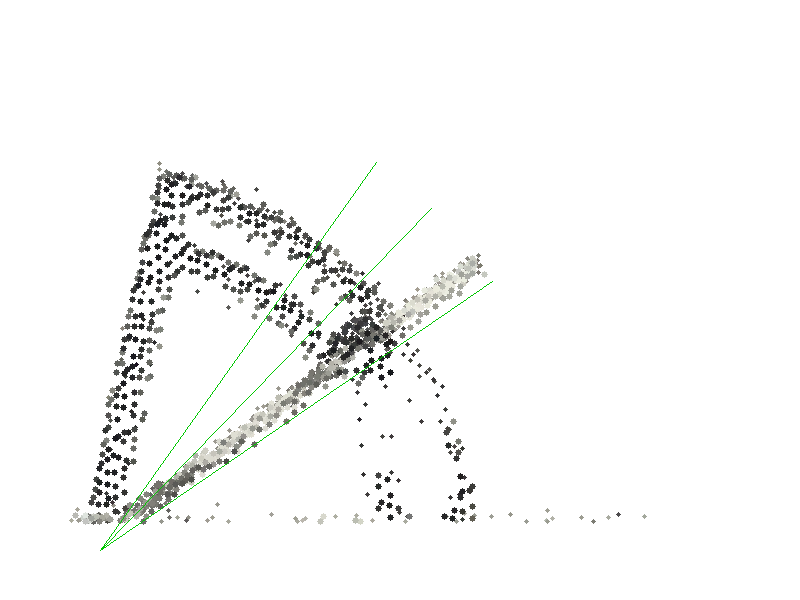

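The plot shows the bright index strip as a band from (130,515) to (480,265), at an angle just above 0.6. Next I fit it and find the crank axis.

Run:
```python
from h import *
P={n:np.load(f'pics/{n}P.npy') for n in('top','scene')};I={n:np.load(f'pics/{n}I.npy').astype(int) for n in P}
a=np.radians(-17);xg=np.array([np.cos(a),np.sin(a),0]);yg=np.array([-np.sin(a),np.cos(a),0])
h=np.r_[.500,.078,.168]+.19*xg
for n in P:
    p=P[n].reshape(-1,3);g=I[n].reshape(-1,3).sum(1)
    r=(p-h);X=-r@xg;Y=r@yg;Z=r[:,2]
    th=np.arctan2(Z,X);R=np.hypot(X,Z)
    m=(Y>.04)&(Y<.12)&(Z>.01)&(R<.15)&((R<.085)|(R>.105))&(R>.03)&(abs(th-.65)<.12)
    c=np.stack([X,Z],1)[m];v=cv2.fitLine((c*1000).astype(np.float32),cv2.DIST_HUBER,0,.01,.01).ravel()
    ang=np.arctan2(v[1],v[0]);ang=ang if ang>0 else ang+np.pi
    off=-(np.sin(ang)*v[2])+np.cos(ang)*v[3]
    print(n,m.sum(),'angle',ang,'offset mm from my hinge',off,'Rmax',np.percentile(R[m],99),'Y',np.percentile(Y[m],[5,95]), 'zero-offset angle',np.median(th[m]))
    # crank turret
    q=p[(p[:,2]>.156)&(p[:,2]<.17)&(abs(p[:,0]-.58)<.09)&(p[:,1]<-.05)&(p[:,1]>-.22)]
    print(' turret',len(q),np.percentile(q,[1,50,99],axis=0).round(3).tolist())
    q=p[(p[:,2]>.216)&(p[:,2]<.235)&(abs(p[:,0]-.575)<.04)&(abs(p[:,1]+.117)<.04)]
    print(' hub top',len(q),np.percentile(q,[2,50,98],axis=0).round(4).tolist())
```

```text
top 182 angle 0.6323344 offset mm from my hinge 2.6603622 Rmax 0.13703159904013323 Y [0.07944717 0.10182133] zero-offset angle 0.6597793325403285
 turret 1404 [[0.502, -0.173, 0.157], [0.565, -0.096, 0.163], [0.668, -0.051, 0.17]]
 hub top 171 [[0.5542, -0.1329, 0.2162], [0.571, -0.1175, 0.2191], [0.5891, -0.0992, 0.227]]
scene 331 angle 0.634415 offset mm from my hinge 1.5325394 Rmax 0.13570431417183126 Y [0.0840061  0.10410386] zero-offset angle 0.6530243474477876
 turret 520 [[0.503, -0.146, 0.158], [0.604, -0.093, 0.163], [0.669, -0.053, 0.17]]
 hub top 102 [[0.5544, -0.1311, 0.2162], [0.5742, -0.1116, 0.2182], [0.5893, -0.0973, 0.226]]
```

Emit:
apply_moves:
  steps:
    - {"dp": [10,-10,45],"dr": [0,0,2],"claw": 0.6}
    - {"dp": [25,-25,85],"dr": [0,0,5],"claw": 0.6}
    - {"dp": [45,-55,115],"dr": [0,0,5],"claw": 0.6}
    - {"dp": [65,-95,135],"dr": [0,0,5],"claw": 0.6}
    - {"dp": [90,-135,145],"dr": [0,0,5],"claw": 0.6}

```text
time: 1.65
eef_pos: [0.3076, 0.397, 0.3529]
ee_rot: [-2.526, -1.867, -0.006]
ft_force: [1.1, -0.7, -0.3]
opening: 0.0579
```

Emit:
apply_moves:
  steps:
    - {"dp": [26,-40,0],"dr": [0,0,0],"claw": 0.6}
    - {"dp": [52,-80,0],"dr": [0,0,0],"claw": 0.6}
    - {"dp": [78,-120,0],"dr": [0,0,0],"claw": 0.6}
    - {"dp": [104,-160,0],"dr": [0,0,0],"claw": 0.6}
    - {"dp": [130,-200,0],"dr": [0,0,0],"claw": 0.6}

```text
time: 2.15
eef_pos: [0.4376, 0.1958, 0.3508]
ee_rot: [2.528, 1.865, 0.001]
ft_force: [0.8, 0.0, 0.2]
opening: 0.0559
```

Emit:
apply_moves:
  steps:
    - {"dp": [26,-40,0],"dr": [0,0,0],"claw": 0.6}
    - {"dp": [52,-80,0],"dr": [0,0,0],"claw": 0.6}
    - {"dp": [78,-120,0],"dr": [0,0,0],"claw": 0.6}
    - {"dp": [104,-160,0],"dr": [0,0,0],"claw": 0.6}
    - {"dp": [130,-200,0],"dr": [0,0,0],"claw": 0.6}

```text
time: 2.65
eef_pos: [0.5677, -0.0043, 0.3506]
ee_rot: [2.528, 1.865, 0.001]
ft_force: [1.1, -0.1, 0.6]
opening: 0.0561
```

Emit:
apply_moves:
  steps:
    - {"dp": [20,-35,0],"dr": [0,0,0],"claw": 0.6}
    - {"dp": [42,-70,0],"dr": [0,0,0],"claw": 0.6}
    - {"dp": [62,-103,0],"dr": [0,0,0],"claw": 0.6}
    - {"dp": [69,-114,0],"dr": [0,0,0],"claw": 0.6}
    - {"dp": [69,-114,-10],"dr": [0,0,0],"claw": 0.6}

```text
time: 3.15
eef_pos: [0.6371, -0.118, 0.3403]
ee_rot: [2.529, 1.862, 0.002]
ft_force: [-0.3, 0.5, 0.2]
opening: 0.0562
```

Run:
```python
from h import *
p,d=optics.snapshot('wrist');P=cloud('wrist',d);cv2.imwrite('pics/w1.png',p[:,:,::-1])
print(sensors.read_state()['eef_pos'])
for r in optics.cut_out('grip','wrist')[:2]: print(r['score'],r['rect'])
q=P.reshape(-1,3);m=(q[:,2]>.273)&(q[:,2]<.29)&(np.hypot(q[:,0]-.637,q[:,1]+.118)<.03);print(m.sum(),q[m].mean(0),q[m].min(0),q[m].max(0))
print(proj('wrist',np.r_[.637,-.1185,.28]),proj('wrist',np.r_[.5715,-.116,.228]))
```

```text
[ 0.63527617 -0.11611441  0.33808999]
0.67 [227.2, 104.0, 60.9, 135.7]
0.35 [498.3, 115.9, 61.7, 91.8]
657 [ 0.63363058 -0.11687097  0.27596265] [ 0.62371043 -0.12772373  0.27300991] [ 0.64473475 -0.10652368  0.27831947]
[271.24508566 231.1699154 ] [250.59467769 136.62472807]
```

View pics/w1.png

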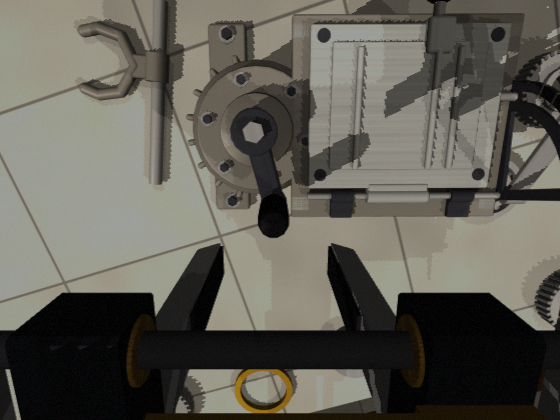

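The grip's top is at (273,225) and the hub hex at (253,131), with the grip centred ahead between the fingers. I descend with a small correction and close.

Emit:
apply_moves:
  steps:
    - {"dp": [-2,1,-40],"dr": [0,0,0],"claw": 0.6}
    - {"dp": [-2,1,-75],"dr": [0,0,0],"claw": 0.6}
    - {"dp": [-2,1,-100],"dr": [0,0,0],"claw": 0.6}
    - {"dp": [-2,1,-100],"dr": [0,0,0],"claw": 0.1}
    - {"dp": [-2,1,-100],"dr": [0,0,0],"claw": 0.1}

```text
time: 3.75
eef_pos: [0.6335, -0.114, 0.2415]
ee_rot: [-2.526, -1.867, -0.001]
ft_force: [0.8, -0.7, 0.5]
opening: 0.0434
```

Emit:
apply_moves:
  steps:
    - {"dp": [0,0,0],"dr": [0,0,0],"claw": 0.1}
    - {"dp": [0,0,0],"dr": [0,0,0],"claw": 0.1}
    - {"dp": [0,0,0],"dr": [0,0,0],"claw": 0.1}
    - {"dp": [0,0,0],"dr": [0,0,0],"claw": 0.1}
    - {"dp": [0,0,0],"dr": [0,0,0],"claw": 0.1}

```text
time: 4.25
eef_pos: [0.6347, -0.1161, 0.2425]
ee_rot: [2.526, 1.863, 0.003]
ft_force: [-1.0, -0.6, 6.3]
opening: 0.0232
```

Run:
```python
from h import *
s=sensors.read_state();print(s['eef_pos'],s['ft_force'],s['ft_torque'])
for n in('wrist','top'):
  p,d=optics.snapshot(n)
  if n=='top': p=cv2.resize(p[140:297,215:425],(800,600))
  cv2.imwrite(f'pics/{n}2.png',p[:,:,::-1])
```

```text
[ 0.63465703 -0.11605299  0.24252222] [-0.97521024 -0.5623751   6.34331855] [-0.17753544  0.17344547 -0.03361244]
```

View pics/wrist2.png

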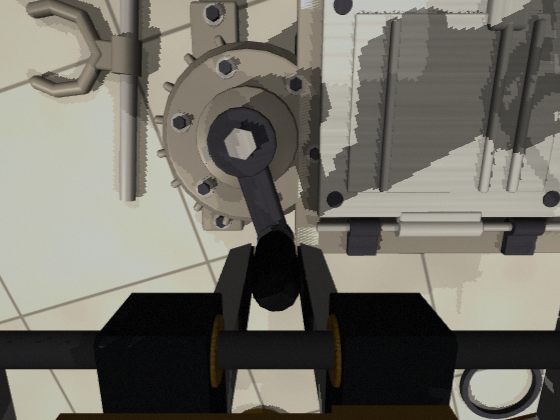

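View pics/top2.png

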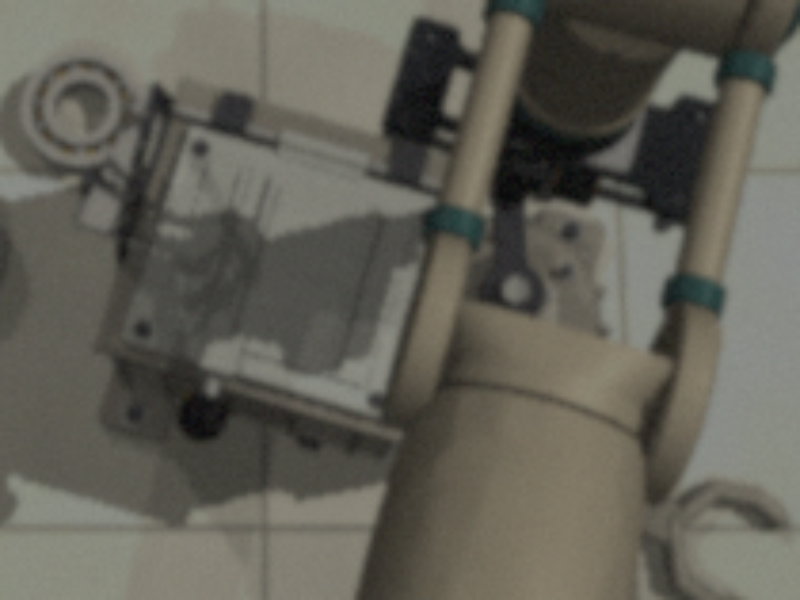

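Gripped: the fingers are closed on the grip at (275,270), opening 23 mm, and the cover is still shut in the top picture. The hub hex at (241,144) gives the axis.

Run:
```python
from h import *
c=optics.calibration('wrist');K=np.array(c['mtx']);R=np.array(c['R']);t=np.array(c['t'])
C=-R.T@t
for px in((241,144),):
  for z in(.224,.229):
    r=R.T@np.linalg.solve(K,[*px,1]);print(C+r*(z-C[2])/r[2])
p,d=optics.snapshot('wrist');P=cloud('wrist',d);print('hub depth pts',P[140:150,235:247].reshape(-1,3).mean(0))
s=sensors.read_state();T=s['eef_pos'];print(T)
print('check tcp dirs', [proj('wrist',np.r_[T[0],T[1],z]) for z in(.217,.242)])
# plan from axis relative
```

```text
[ 0.5720481  -0.11616943  0.224     ]
[ 0.57186559 -0.11561433  0.229     ]
hub depth pts [ 0.57208214 -0.11614153  0.22733374]
[ 0.63465064 -0.11605245  0.24249603]
check tcp dirs [array([274.8436198, 242.1835049]), array([274.79407925, 257.63656885])]
```

Emit:
apply_moves:
  steps:
    - {"dp": [-3.5,-20,0],"dr": [0,0,0],"claw": 0.1}
    - {"dp": [-13,-38,0],"dr": [0,0,0],"claw": 0.1}
    - {"dp": [-27.7,-52,0],"dr": [0,0,0],"claw": 0.1}
    - {"dp": [-46,-61,0],"dr": [0,0,0],"claw": 0.1}
    - {"dp": [-66,-64,0],"dr": [0,0,0],"claw": 0.1}

```text
time: 4.9
eef_pos: [0.5704, -0.1813, 0.2425]
ee_rot: [2.524, 1.86, 0.007]
ft_force: [2.6, 1.6, 6.4]
opening: 0.0231
```

Run:
```python
from h import *
s=sensors.read_state();print(s['eef_pos'],s['ft_force'],s['opening'],s['joint_positions'].round(2))
p,d=optics.snapshot('wrist');P=cloud('wrist',d);cv2.imwrite('pics/w3.png',p[:,:,::-1])
s=sensors.read_state();print(s['eef_pos'],s['ft_force'])
```

```text
[ 0.57036538 -0.18129768  0.24247914] [2.60826917 1.60367749 6.44577836] 0.0230896261627935 [-0.42  0.29  1.39  0.    1.45 -1.69]
[ 0.56597115 -0.18107054  0.24249774] [-2.98685028 -2.85287987  5.44097679]
```

View pics/w3.png

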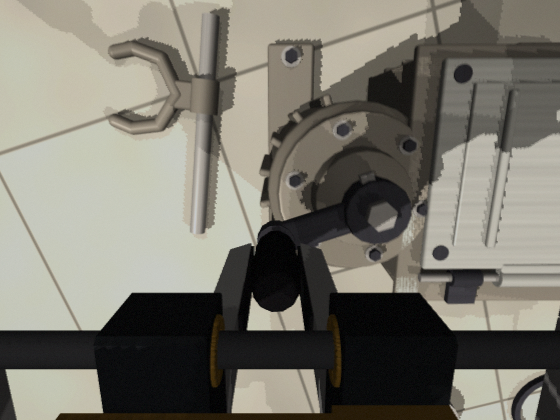

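The crank follows: the grip is held at (275,265) and the hub is now to the right at (380,215), with forces of a few N. I continue.

Emit:
apply_moves:
  steps:
    - {"dp": [-20,3.5,0],"dr": [0,0,0],"claw": 0.1}
    - {"dp": [-38,13,0],"dr": [0,0,0],"claw": 0.1}
    - {"dp": [-52,27.7,0],"dr": [0,0,0],"claw": 0.1}
    - {"dp": [-61,46,0],"dr": [0,0,0],"claw": 0.1}
    - {"dp": [-64,66,0],"dr": [0,0,0],"claw": 0.1}

```text
time: 5.45
eef_pos: [0.5045, -0.1146, 0.2425]
ee_rot: [2.525, 1.86, 0.002]
ft_force: [3.7, -2.8, 4.3]
opening: 0.0232
```

Emit:
apply_moves:
  steps:
    - {"dp": [3.5,20,0],"dr": [0,0,0],"claw": 0.1}
    - {"dp": [13,38,0],"dr": [0,0,0],"claw": 0.1}
    - {"dp": [27.7,52,0],"dr": [0,0,0],"claw": 0.1}
    - {"dp": [46,61,0],"dr": [0,0,0],"claw": 0.1}
    - {"dp": [66,64,0],"dr": [0,0,0],"claw": 0.1}

```text
time: 5.95
eef_pos: [0.5708, -0.051, 0.2424]
ee_rot: [2.523, 1.863, -0.003]
ft_force: [-3.2, -8.7, 8.2]
opening: 0.0231
```

Emit:
apply_moves:
  steps:
    - {"dp": [20,-3.5,0],"dr": [0,0,0],"claw": 0.1}
    - {"dp": [38,-13,0],"dr": [0,0,0],"claw": 0.1}
    - {"dp": [52,-27.7,0],"dr": [0,0,0],"claw": 0.1}
    - {"dp": [61,-46,0],"dr": [0,0,0],"claw": 0.1}
    - {"dp": [64,-66,0],"dr": [0,0,0],"claw": 0.1}

```text
time: 6.45
eef_pos: [0.6347, -0.1147, 0.2424]
ee_rot: [-2.527, -1.866, -0.003]
ft_force: [-4.6, 2.3, 9.0]
opening: 0.0229
```

Run:
```python
from h import *
p,d=optics.snapshot('wrist');P=cloud('wrist',d);cv2.imwrite('pics/w4.png',p[:,:,::-1])
s=sensors.read_state();print(s['eef_pos'],s['ft_force'],s['opening'],s['joint_positions'].round(2))
```

```text
[ 0.63466569 -0.11873052  0.24247053] [-3.95042289 -1.31595864  8.71911175] 0.022956636468485357 [-0.29  0.37  1.28 -0.    1.49 -1.56]
```

View pics/w4.png

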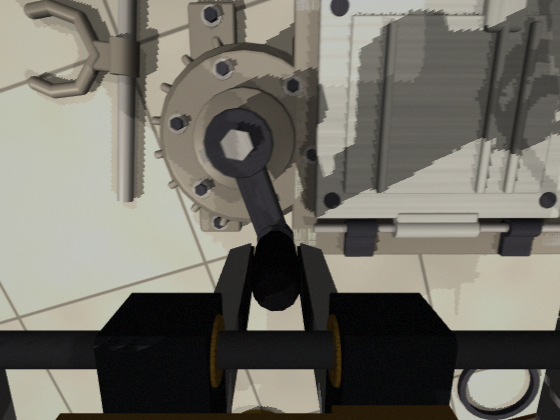

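One full turn is done: the hub is back at about (238,146) with the grip held. Now the second turn.

Emit:
apply_moves:
  steps:
    - {"dp": [-3.5,-20,0],"dr": [0,0,0],"claw": 0.1}
    - {"dp": [-13,-38,0],"dr": [0,0,0],"claw": 0.1}
    - {"dp": [-27.7,-52,0],"dr": [0,0,0],"claw": 0.1}
    - {"dp": [-46,-61,0],"dr": [0,0,0],"claw": 0.1}
    - {"dp": [-66,-64,0],"dr": [0,0,0],"claw": 0.1}

```text
time: 7.0
eef_pos: [0.5707, -0.1813, 0.2425]
ee_rot: [2.523, 1.86, 0.007]
ft_force: [2.9, -0.1, 6.9]
opening: 0.0229
```

Emit:
apply_moves:
  steps:
    - {"dp": [-20,3.5,0],"dr": [0,0,0],"claw": 0.1}
    - {"dp": [-38,13,0],"dr": [0,0,0],"claw": 0.1}
    - {"dp": [-52,27.7,0],"dr": [0,0,0],"claw": 0.1}
    - {"dp": [-61,46,0],"dr": [0,0,0],"claw": 0.1}
    - {"dp": [-64,66,0],"dr": [0,0,0],"claw": 0.1}

```text
time: 7.5
eef_pos: [0.5045, -0.1147, 0.2425]
ee_rot: [2.525, 1.86, 0.001]
ft_force: [4.1, -3.1, 4.3]
opening: 0.0232
```

Emit:
apply_moves:
  steps:
    - {"dp": [3.5,20,0],"dr": [0,0,0],"claw": 0.1}
    - {"dp": [13,38,0],"dr": [0,0,0],"claw": 0.1}
    - {"dp": [27.7,52,0],"dr": [0,0,0],"claw": 0.1}
    - {"dp": [46,61,0],"dr": [0,0,0],"claw": 0.1}
    - {"dp": [66,64,0],"dr": [0,0,0],"claw": 0.1}

```text
time: 8.0
eef_pos: [0.5708, -0.051, 0.2424]
ee_rot: [2.523, 1.863, -0.003]
ft_force: [-2.9, -8.0, 8.3]
opening: 0.023
```

Emit:
apply_moves:
  steps:
    - {"dp": [20,-3.5,0],"dr": [0,0,0],"claw": 0.1}
    - {"dp": [38,-13,0],"dr": [0,0,0],"claw": 0.1}
    - {"dp": [52,-27.7,0],"dr": [0,0,0],"claw": 0.1}
    - {"dp": [61,-46,0],"dr": [0,0,0],"claw": 0.1}
    - {"dp": [64,-66,0],"dr": [0,0,0],"claw": 0.1}

```text
time: 8.5
eef_pos: [0.6347, -0.1147, 0.2424]
ee_rot: [-2.527, -1.866, -0.003]
ft_force: [-3.8, 3.0, 9.8]
opening: 0.0232
```

Run:
```python
from h import *
p,d=optics.snapshot('wrist');P=cloud('wrist',d);cv2.imwrite('pics/w5.png',p[:,:,::-1])
p,d=optics.snapshot('top');P=cloud('wrist',d);cv2.imwrite('pics/t5.png',cv2.resize(p[140:297,215:425],(800,600))[:,:,::-1])
s=sensors.read_state();print(s['eef_pos'],s['ft_force'],s['opening'],s['joint_positions'].round(2))
```

```text
[ 0.63463252 -0.11786717  0.24245677] [-2.00845001 -2.5528928   8.24960211] 0.02313675740488425 [-0.29  0.37  1.28 -0.    1.49 -1.56]
```

View pics/w5.png

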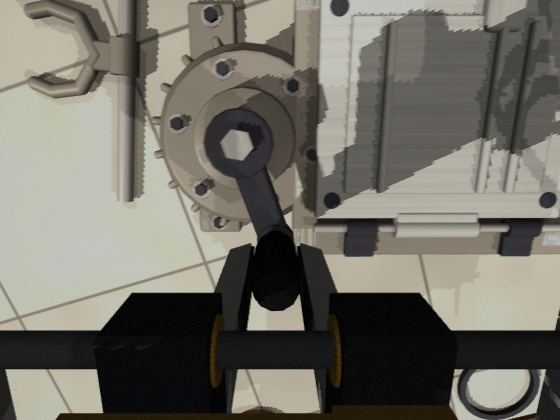

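View pics/t5.png

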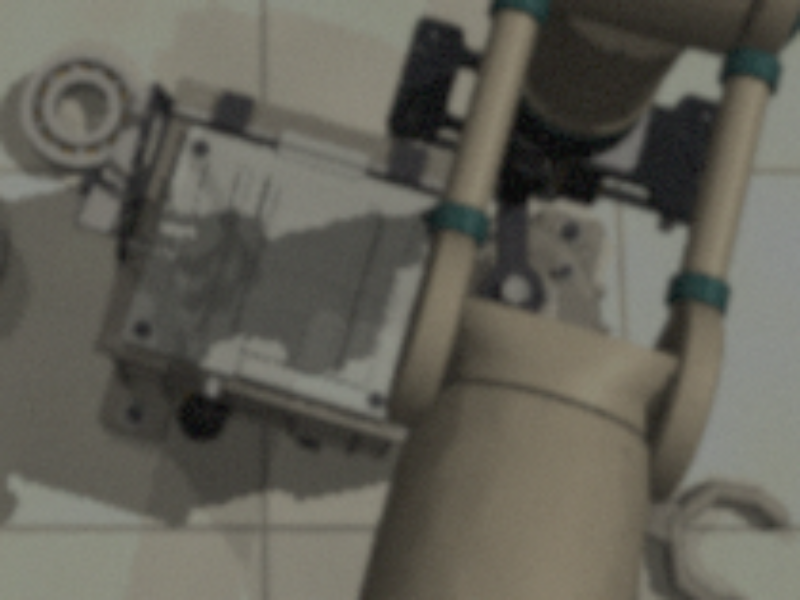

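Two turns are done: the hub is at (238,146) as before, and the cover is shut with the knob at (203,412) in the zoomed top view. Now I release, lift and go over to the knob.

Emit:
apply_moves:
  steps:
    - {"dp": [0,0,0],"dr": [0,0,0],"claw": 0.55}
    - {"dp": [0,0,0],"dr": [0,0,0],"claw": 0.55}
    - {"dp": [0,0,0],"dr": [0,0,0],"claw": 0.55}
    - {"dp": [0,0,20],"dr": [0,0,0],"claw": 0.55}
    - {"dp": [0,0,55],"dr": [0,0,0],"claw": 0.55}

```text
time: 9.1
eef_pos: [0.6324, -0.1144, 0.2927]
ee_rot: [-2.523, -1.862, 0.007]
ft_force: [-0.3, 0.4, -0.4]
opening: 0.0513
```

Emit:
apply_moves:
  steps:
    - {"dp": [0,0,40],"dr": [0,0,0],"claw": 0.6}
    - {"dp": [-15,20,55],"dr": [0,0,0],"claw": 0.6}
    - {"dp": [-40,55,55],"dr": [0,0,0],"claw": 0.6}
    - {"dp": [-65,90,55],"dr": [0,0,0],"claw": 0.6}
    - {"dp": [-90,125,55],"dr": [0,0,0],"claw": 0.6}

```text
time: 9.6
eef_pos: [0.5429, 0.0111, 0.35]
ee_rot: [-2.527, -1.864, -0.0]
ft_force: [-0.3, -0.6, 0.8]
opening: 0.0567
```

Run:
```python
from h import *
p,d=optics.snapshot('top');P=cloud('top',d)
s=sensors.read_state();print(s['eef_pos'],s['ft_force'],s['opening'],Ro.from_rotvec(s['ee_rot']).as_matrix()[:,0])
q=P.reshape(-1,3);m=(q[:,2]>.226)&(q[:,2]<.285)&(q[:,0]>.58)&(q[:,0]<.68)&(abs(q[:,1]+.12)<.05);print(m.sum(),q[m].mean(0) if m.any() else 0)
cv2.imwrite('pics/t6.png',cv2.resize(p[140:297,215:425],(800,600))[:,:,::-1])
```

```text
[0.53811558 0.01671769 0.3513219 ] [-3.93827042  2.58419254  0.20427795] 0.05630190114454513 [0.29078117 0.95677662 0.0049814 ]
21 [ 0.6297433  -0.1246247   0.26845434]
```

View pics/t6.png

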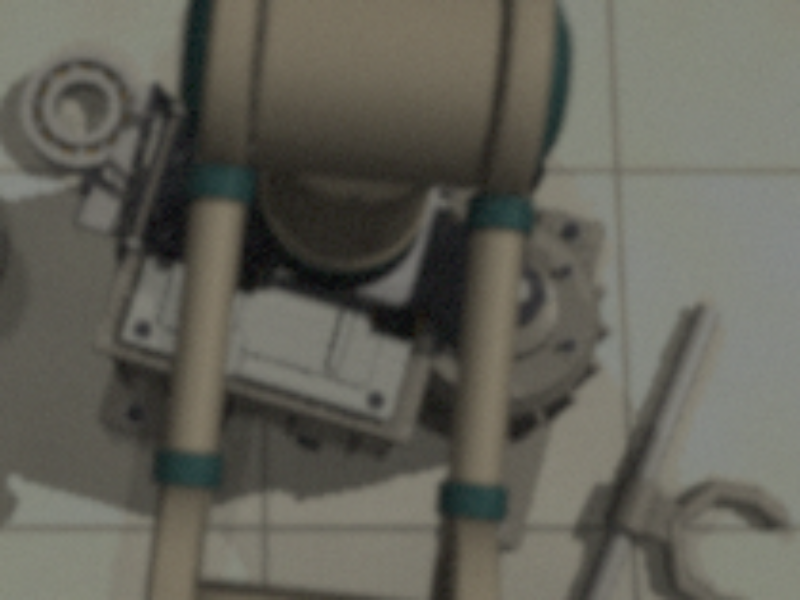

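The arm covers the crank here, and the cover's front half looks undisturbed. On to above the knob.

Emit:
apply_moves:
  steps:
    - {"dp": [-18,28,0],"dr": [0,0,0],"claw": 0.6}
    - {"dp": [-36,56,0],"dr": [0,0,0],"claw": 0.6}
    - {"dp": [-45,70,-20],"dr": [0,0,0],"claw": 0.6}
    - {"dp": [-45,70,-50],"dr": [0,0,0],"claw": 0.6}
    - {"dp": [-45,70,-70],"dr": [0,0,0],"claw": 0.6}

```text
time: 10.15
eef_pos: [0.4978, 0.0806, 0.2789]
ee_rot: [-2.525, -1.867, 0.002]
ft_force: [-0.7, -0.6, -0.1]
opening: 0.0563
```

Run:
```python
from h import *
from scipy.optimize import least_squares
p,d=optics.snapshot('wrist');P=cloud('wrist',d);cv2.imwrite('pics/w6.png',p[:,:,::-1])
s=sensors.read_state();print(s['eef_pos'],s['ft_force'])
q=P.reshape(-1,3);g=p.reshape(-1,3).astype(int).sum(1)
m=(q[:,2]>.155)&(q[:,2]<.19)&(np.hypot(q[:,0]-.499,q[:,1]-.078)<.025)&(g<120);q=q[m]
r=least_squares(lambda x:np.linalg.norm(q-x,axis=1)-.016,[.5,.078,.168],loss='soft_l1',f_scale=.002);print(m.sum(),r.x,np.abs(r.fun).mean())
print(proj('wrist',r.x))
for n in ('top','scene'):
  p,d=optics.snapshot(n);q=cloud(n,d).reshape(-1,3)
  m=(q[:,2]>.22)&(q[:,2]<.29)&(q[:,0]>.605)&(q[:,0]<.68)&(q[:,1]>-.16)&(q[:,1]<-.09);print(n,m.sum(),q[m].mean(0),q[m].max(0))
```

```text
[0.4961087  0.08022279 0.27579482] [-0.42470496  0.7548804  -0.9247047 ]
1138 [0.49837518 0.07758654 0.16547801] 0.0006971267461306348
[273.03409093 213.09070426]
top 136 [ 0.63277745 -0.11586188  0.26390285] [ 0.64570726 -0.10653556  0.28286984]
scene 201 [ 0.63976231 -0.11051927  0.25482823] [ 0.64821556 -0.10336385  0.27974184]
```

View pics/w6.png

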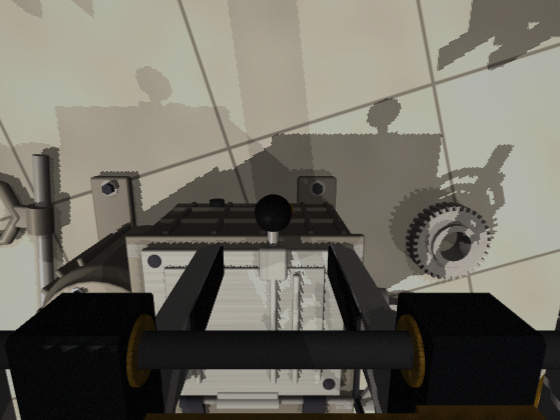

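The ball knob is at (273,213), between the open fingers, and the wrist fit agrees with the top and scene values within 2 mm. I descend and close.

Emit:
apply_moves:
  steps:
    - {"dp": [-1,0,-40],"dr": [0,0,0],"claw": 0.6}
    - {"dp": [-1,0,-80],"dr": [0,0,0],"claw": 0.6}
    - {"dp": [-1,0,-110],"dr": [0,0,0],"claw": 0.6}
    - {"dp": [-1,0,-131],"dr": [0,0,0],"claw": 0.6}
    - {"dp": [-1,0,-131],"dr": [0,0,0],"claw": 0.2}

```text
time: 10.8
eef_pos: [0.4969, 0.0794, 0.148]
ee_rot: [-2.526, -1.863, 0.005]
ft_force: [-1.0, -0.3, 0.2]
opening: 0.0513
```

Emit:
apply_moves:
  steps:
    - {"dp": [0,0,0],"dr": [0,0,0],"claw": 0.2}
    - {"dp": [0,0,0],"dr": [0,0,0],"claw": 0.2}
    - {"dp": [0,0,0],"dr": [0,0,0],"claw": 0.2}
    - {"dp": [0,0,0],"dr": [0,0,0],"claw": 0.2}
    - {"dp": [0,0,0],"dr": [0,0,0],"claw": 0.2}

```text
time: 11.3
eef_pos: [0.4992, 0.0779, 0.1514]
ee_rot: [2.524, 1.863, 0.002]
ft_force: [-1.8, -5.0, 4.6]
opening: 0.0308
```

Run:
```python
from h import *
from scipy.optimize import least_squares
s=sensors.read_state();print(s['eef_pos'],s['ft_force'],s['opening'])
p,d=optics.snapshot('wrist');cv2.imwrite('pics/w7.png',p[:,:,::-1])
for n in ('top','scene'):
  p,d=optics.snapshot(n);q=cloud(n,d).reshape(-1,3)
  m=(q[:,2]>.226)&(q[:,2]<.274)&(q[:,0]>.60)&(q[:,0]<.67)&(abs(q[:,1]+.12)<.04);q=q[m]
  r=least_squares(lambda x:np.hypot(q[:,0]-x[0],q[:,1]-x[1])-.012,[.64,-.116],loss='soft_l1',f_scale=.002);print('grip',n,r.x,len(q))
  cv2.imwrite(f'pics/{n}7.png',p[:,:,::-1])
```

```text
[0.4991587  0.07794573 0.15136801] [-1.81319368 -4.97083522  4.59497939] 0.03082804213705535
grip top [ 0.63744111 -0.11871786] 72
grip scene [ 0.63510218 -0.11741725] 149
```

View pics/w7.png

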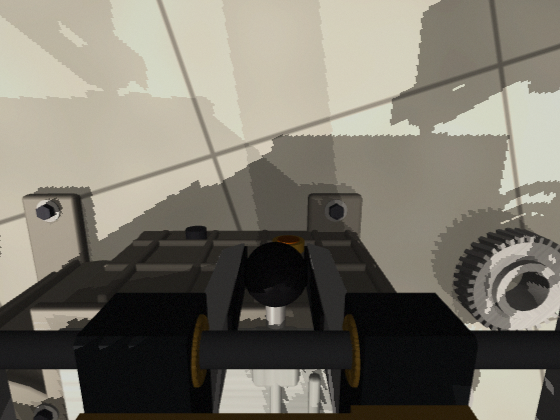

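View pics/scene7.png

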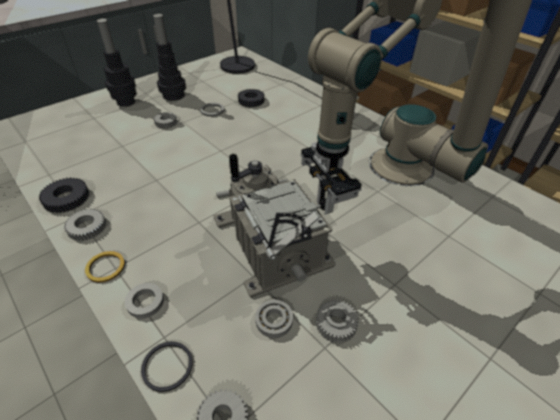

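The ball is held between the fingers at (275,275) with an opening of 31 mm. The crank grip stands where it was at the start, within about 1.5 mm. Now I lift along the arc.

Emit:
apply_moves:
  steps:
    - {"dp": [0.3,-0.1,11.4],"dr": [0,0,0],"claw": 0.2}
    - {"dp": [1.3,-0.4,22.7],"dr": [0,0,0],"claw": 0.2}
    - {"dp": [2.9,-0.9,34],"dr": [0,0,0],"claw": 0.2}
    - {"dp": [5.2,-1.6,45.2],"dr": [0,0,0],"claw": 0.2}
    - {"dp": [8.1,-2.5,56.1],"dr": [0,0,0],"claw": 0.2}

```text
time: 11.95
eef_pos: [0.506, 0.0758, 0.206]
ee_rot: [2.527, 1.864, -0.002]
ft_force: [0.7, -4.6, -3.6]
opening: 0.0307
```

Run:
```python
from h import *
s=sensors.read_state();print(s['eef_pos'],s['ft_force'],s['ft_torque'],s['opening'])
p,d=optics.snapshot('scene');cv2.imwrite('pics/s8.png',cv2.resize(p[120:300,190:430],(800,600))[:,:,::-1])
```

```text
[0.50601647 0.07583249 0.2060344 ] [ 0.67624135 -4.61575672 -3.6417914 ] [-0.92155071 -0.07610201  0.02685905] 0.030727016877128144
```

View pics/s8.png

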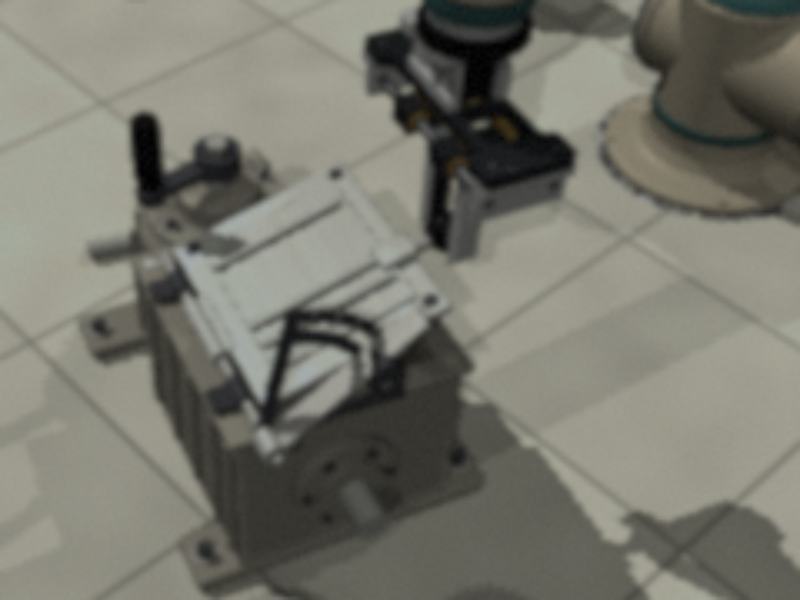

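The cover is rising with the gripper, its far corner near (335,175), and the quadrant is undisturbed. I continue to 0.60.

Emit:
apply_moves:
  steps:
    - {"dp": [3.5,-1.1,10.8],"dr": [0,0,0],"claw": 0.2}
    - {"dp": [7.7,-2.3,21.4],"dr": [0,0,0],"claw": 0.2}
    - {"dp": [12.4,-3.8,31.6],"dr": [0,0,0],"claw": 0.2}
    - {"dp": [17.7,-5.4,41.6],"dr": [0,0,0],"claw": 0.2}
    - {"dp": [23.6,-7.2,51.2],"dr": [0,0,0],"claw": 0.2}

```text
time: 12.5
eef_pos: [0.5287, 0.0689, 0.2572]
ee_rot: [-2.528, -1.865, 0.005]
ft_force: [-0.9, -4.8, -3.6]
opening: 0.0306
```

```bash
cat > ang.py <<'E'
from h import *
s=sensors.read_state();print(s['time'],s['eef_pos'],s['ft_force'],s['opening'])
a=np.radians(-17);xg=np.array([np.cos(a),np.sin(a),0]);yg=np.array([-np.sin(a),np.cos(a),0])
h=np.r_[.500,.078,.168]+.19*xg
im=np.full((600,800,3),255,np.uint8)
for n in('top','scene'):
    p,d=optics.snapshot(n);q=cloud(n,d).reshape(-1,3);g=p.reshape(-1,3).astype(int)
    r=q-h;X=-r@xg;Y=r@yg;Z=r[:,2];th=np.arctan2(Z,X);R=np.hypot(X,Z)
    ok=d.ravel()>0
    mi=ok&(Y>.076)&(Y<.115)&(Z>.01)&(R<.15)&((R<.085)|(R>.105))&(R>.03)&(abs(th-.65)<.12)
    mc=ok&(Y<.065)&(Y>-.11)&(R<.15)&(R>.03)&(abs(th-.65)<.12)&(g.sum(1)>150)
    for nm,m in(('index',mi),('cover',mc)):
        c=(np.stack([X,Z],1)[m]*1000).astype(np.float32);v=cv2.fitLine(c,cv2.DIST_HUBER,0,.01,.01).ravel()
        an=np.arctan2(v[1],v[0])%np.pi;print(n,nm,m.sum(),'angle %.4f'%an,'offset %.2f'%(np.cos(an)*v[3]-np.sin(an)*v[2]),'Y',np.percentile(Y[m],[2,98]).round(3))
    if n=='scene':
        m=ok&(X>-.03)&(X<.22)&(Z>.005)&(Z<.2)&(Y<.13)&(Y>-.11)
        for x,z,y in zip(X[m],Z[m],Y[m]): cv2.circle(im,(int(100+x*3000),int(550-z*3000)),2,(0,0,255) if y>.076 else (200,120,0),-1)
        cv2.imwrite('pics/s9.png',cv2.resize(p[120:300,190:430],(800,600))[:,:,::-1])
cv2.imwrite('pics/side9.png',im)
E
python3 ang.py
```

```text
12.5 [0.52865037 0.06893014 0.25715699] [-0.90647095 -4.82459641 -3.56548364] 0.03056608717406143Traceback (most recent call last):
  File "ang.py", line 13, in <module>
    c=(np.stack([X,Z],1)[m]*1000).astype(np.float32);v=cv2.fitLine(c,cv2.DIST_HUBER,0,.01,.01).ravel()
                                                       ~~~~~~~~~~~^^^^^^^^^^^^^^^^^^^^^^^^^^^^
cv2.error: OpenCV(4.12.0) /io/opencv/modules/imgproc/src/linefit.cpp:50: error: (-215:Assertion failed) count > 0 in function 'fitLine2D_wods'
```

```bash
sed -i "s/^        c=(np/        if m.sum()<15: print(n,nm,'few',m.sum()); continue\n        c=(np/" ang.py; python3 ang.py
```

```text
12.55 [0.52978439 0.0685669  0.25873136] [-3.01609027 -5.9527687  -0.6523167 ] 0.030612331976015074
top index few 0
top cover 453 angle 0.5866 offset 6.59 Y [-0.109 -0.068]
scene index 326 angle 0.6308 offset 1.65 Y [0.083 0.104]
scene cover 2271 angle 0.5901 offset 6.00 Y [-0.106  0.063]
```

View pics/s9.png

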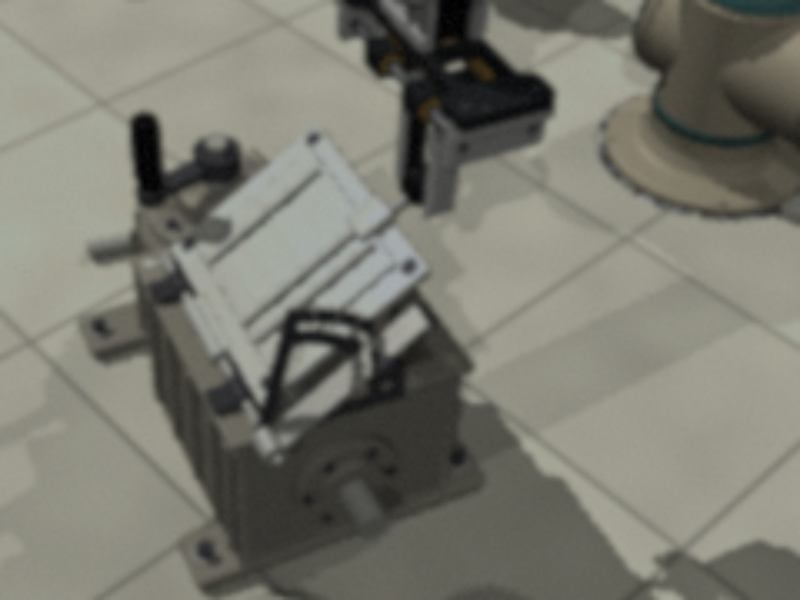

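View pics/side9.png

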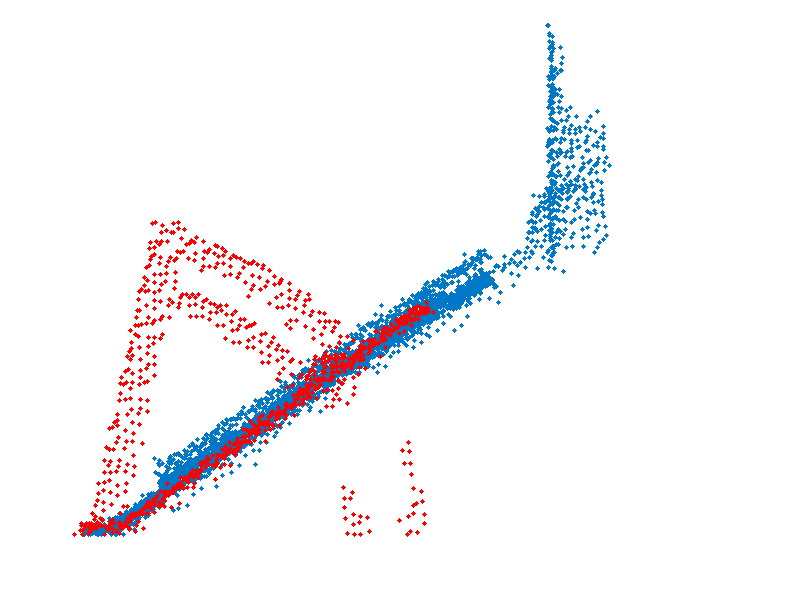

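Run:
```python
from h import *
a=np.radians(-17);xg=np.array([np.cos(a),np.sin(a),0]);yg=np.array([-np.sin(a),np.cos(a),0])
h=np.r_[.500,.078,.168]+.19*xg
def fit(n,P,I,th0):
    q=P.reshape(-1,3);g=I.reshape(-1,3).astype(int).sum(1);r=q-h
    X0=-r@xg;Z0=r[:,2];Y=r@yg
    X=X0*np.cos(th0)+Z0*np.sin(th0);Z=-X0*np.sin(th0)+Z0*np.cos(th0)
    for nm,yl in(('all',(-.1,.06)),('plate strip',(-.10,-.07)),('right',(.03,.06)),('mid',(-.06,-.02))):
        m=(Y>yl[0])&(Y<yl[1])&(X>.03)&(X<.14)&(abs(Z-.006)<.007)&(g>150)
        # median per X bin then line
        b=np.arange(.03,.14,.01);xs=[];zs=[]
        for lo in b:
            k=m&(X>=lo)&(X<lo+.01)
            if k.sum()>5: xs.append(np.median(X[k]));zs.append(np.median(Z[k]))
        if len(xs)>4: c=np.polyfit(xs,zs,1);print(n,nm,m.sum(),'angle %.4f'%(th0+np.arctan(c[0])),'off %.2f'%(1000*c[1]))
for n in('scene','top'): print('shut');fit(n,np.load(f'pics/{n}P.npy'),np.load(f'pics/{n}I.npy'),0)
for n in('scene','top'):
    p,d=optics.snapshot(n);P=cloud(n,d);print('now');fit(n,P,p,.6)
s=sensors.read_state();print(s['eef_pos'],s['ft_force'])
```

```text
shut
scene all 1463 angle 0.0035 off 6.72
scene plate strip 232 angle 0.0034 off 6.34
scene right 212 angle -0.0072 off 5.73
scene mid 467 angle -0.0024 off 7.16
shut
top all 2739 angle -0.0002 off 6.73
top plate strip 513 angle -0.0015 off 7.03
top right 516 angle -0.0022 off 5.38
top mid 710 angle 0.0015 off 6.87
now
scene all 2009 angle 0.5848 off 6.69
scene plate strip 270 angle 0.5877 off 6.08
scene right 328 angle 0.5894 off 4.74
scene mid 536 angle 0.5832 off 6.71
now
top all 358 angle 0.5672 off 8.47
top plate strip 324 angle 0.5682 off 8.17
[0.52861034 0.06889876 0.2569381 ] [-1.35412544 -4.01374711 -3.10900686]
```

The plot and picture show the cover (blue) slightly below the index arm (red): about 0.588 against 0.632. The arm's height rise also gives 0.590. I raise it 0.044 rad, or 8.4 mm along the arc.

Emit:
apply_moves:
  steps:
    - {"dp": [2,-0.6,3.2],"dr": [0,0,0],"claw": 0.2}
    - {"dp": [4.6,-1.4,6.9],"dr": [0,0,0],"claw": 0.2}
    - {"dp": [4.6,-1.4,6.9],"dr": [0,0,0],"claw": 0.2}
    - {"dp": [4.6,-1.4,6.9],"dr": [0,0,0],"claw": 0.2}
    - {"dp": [4.6,-1.4,6.9],"dr": [0,0,0],"claw": 0.2}

```text
time: 13.25
eef_pos: [0.5331, 0.0676, 0.2636]
ee_rot: [-2.528, -1.864, 0.005]
ft_force: [-1.0, -4.6, -3.5]
opening: 0.0306
```

```bash
cat > ang2.py <<'E'
from h import *
a=np.radians(-17);xg=np.array([np.cos(a),np.sin(a),0]);yg=np.array([-np.sin(a),np.cos(a),0])
h=np.r_[.500,.078,.168]+.19*xg
s=sensors.read_state();print(s['time'],s['eef_pos'],s['ft_force'],s['opening'])
D=[optics.snapshot('scene') for _ in range(3)]
p=D[0][0];cv2.imwrite('pics/s10.png',cv2.resize(p[120:300,190:430],(800,600))[:,:,::-1])
s=sensors.read_state();print(s['time'],s['eef_pos'],s['ft_force'],s['opening'])
th0=.63;out={}
for p,d in D:
    q=cloud('scene',d).reshape(-1,3);g=p.reshape(-1,3).astype(int).sum(1);r=q-h
    X0=-r@xg;Z0=r[:,2];Y=r@yg;X=X0*np.cos(th0)+Z0*np.sin(th0);Z=-X0*np.sin(th0)+Z0*np.cos(th0)
    for nm,yl,zc in(('cover all',(-.1,.06),.006),('strip',(-.10,-.07),.006),('right',(.03,.06),.006),('index',(.078,.112),.0015)):
        m=(Y>yl[0])&(Y<yl[1])&(X>.03)&(X<.136)&(abs(Z-zc)<.007)&((g>150)|(nm=='index'))
        if nm=='index': m&=(X<.085)|(X>.105)
        b=np.arange(.03,.14,.01);xs=[];zs=[]
        for lo in b:
            k=m&(X>=lo)&(X<lo+.01)
            if k.sum()>5: xs.append(np.median(X[k]));zs.append(np.median(Z[k]))
        c=np.polyfit(xs,zs,1);out.setdefault(nm,[]).append((th0+np.arctan(c[0]),c[1]*1000))
for k,v in out.items(): print(k,np.round(v,4).tolist())
E
python3 ang2.py
```

```text
13.25 [0.53305924 0.06756542 0.26362975] [-1.03536104 -4.555668   -3.52039513] 0.0305530096205376
13.4 [0.53308543 0.06756194 0.26364769] [-1.46155937 -4.82185111 -4.06948728] 0.03094382877332516
cover all [[0.6238, 6.5789], [0.6243, 6.5728], [0.6262, 6.4454]]
strip [[0.6305, 5.7752], [0.6222, 6.3827], [0.6265, 6.2761]]
right [[0.6322, 4.1705], [0.6215, 5.0384], [0.6292, 4.4713]]
index [[0.6293, 1.9089], [0.6284, 2.0173], [0.6251, 2.2257]]
```

View pics/s10.png

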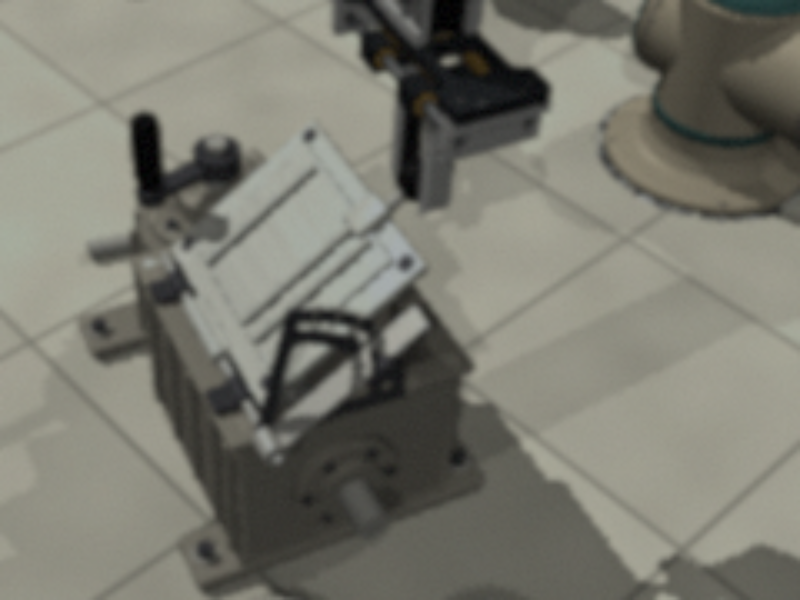

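The picture shows the cover plane lying along the index strip, with the knob still held at (405,200) and the loose parts in view unmoved. The same fit gives 0.626 for the cover and 0.628 for the arm, so I hand in while holding.

Run:
```python
from h import *
print(robot.hand_in()); s=sensors.read_state();print(s['time'],s['opening'],s['ft_force'])
```

```text
the job is handed in; nothing more can be done
None
the job is handed in; nothing more can be done
```

I ran the crank two full turns clockwise with the cover shut, then raised the cover in line with the index arm. I handed the job in at 13.4 s, still holding the knob.

- **Crank:** After I let go, the grip stood about 1.5 mm short of its starting point. That is about 1° under two full turns, close to what I can measure.
- **Cover and index arm:** The last fits from the scene camera, taken over three pictures, give about 0.625 rad for the cover and 0.628 rad for the arm. The knob's height rise gives about 0.631. Earlier fits of the arm ran from 0.631 to 0.634, so the remaining misalignment is between a few thousandths and 0.01 rad. The top camera could not check the final pose because the robot arm blocked its view.
- **Grip and forces:** The gripper opening was 31 mm on the knob and held steady. Wrist force readings were 13 N or less.
- **Loose parts:** I did not touch them, and the spur gear, bearing and shift rail looked unmoved where they showed in the pictures. I took no final measurement of their positions, nor of the sensors after hand-in.

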